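# Set the sprung leg of the jig to its mark and hold its cam lever shut

### The arm

A 7-joint arm with a two-finger parallel gripper is mounted at the origin on the work surface; the furniture and walls round the work are solid. World frame = base frame: x ahead of the robot, y to its left, z up, the work surface at z = 0. Lengths are in m, angles in rad, forces in N, time in s.
With the tool pointing down it reaches from about 0.425 to 0.925 m from the base axis. Payload 6.8 kg.
Tool frame: the origin (TCP) lies midway between the tips of the shut fingers; the grasp point (between the pads) lies 19 mm behind it; z points along the fingers, y is the direction in which the jaws open and shut (so a half turn about z gives the same grasp; the last joint's range is limited). The gripper opens to 88 mm and grips with 3 to 60 N. Pads are 20 mm wide; open, the fingers measure 115 mm over their backs; the gripper's body (75 mm by 178 mm) begins 61 mm behind the grasp point.
Start: joints at [1.202, 0.477, 0.022, 1.555, -0.011, 1.109, -0.083], TCP at [0.174, -0.652, 0.223] pointing down, gripper open.
Joint ranges: [-2.96, 2.96], [-0.34, 2.1], [-1.41, 1.46], [0.24, 2.44], [-1.37, 4.51], [0.17, 1.92], [-2.96, 2.96]. Speed limits (rad/s): [2.39, 2.39, 3.14, 3.14, 3.14, 3.14, 3.14].

### API

Orientations are given as a unit quaternion [w, x, y, z].
In Python, from rig import state, read_camera, get_calibration, sign_off gives the robot as it stands.
- The arm moves only by the shell command python3 -m inch 'ROWS' [OPENING]. ROWS is JSON, a list that holds one entry, the list of rows, each a list of 4 numbers: the shift along the world's x, y, z in cm, then the turn about the world's z in degrees. In form: [[[tx, ty, tz, roll], ...]]. A call has exactly 8 rows; each row is the pose to reach, as a shift and turn from the pose measured when the call began; what a row does not reach only later rows make up. A row lasts 1/10 s, in which the tool goes at most 50 mm and 8.59 degrees, less where a joint would pass 70% of its speed; a pose out of reach is approached as far as the arm can. A call with a gripper value outside its range is refused whole. OPENING is the gripper command: -1 is shut, 1 is fully open, values between are in proportion, set as the call begins (- or left out, the last holds). The fingers move at their own pace and stop on an object; the grip force is fixed at half the most. Time passes only in rows, so rows that repeat a pose let the fingers close, or fill a call up. It gives the time, the measured TCP pose, the force and the opening at its end, in the units of the state.
- state(): the state, without advancing time (a new reading comes with each control period).
- read_camera(name): name is "scene" or "top" or "wrist"; returns the picture (400x640x3 uint8, red, green, blue); there is no depth.
- get_calibration(name): a dict with "camera_matrix" (3x3 intrinsics, pixels), "R" (3x3) and "t" (3): a world point X has camera coordinates R X + t; the wrist camera has in their place "T_tool_cam" (4x4, takes a point from camera to tool coordinates, whose origin is the TCP and whose axes are the flange's). Camera axes: x right, y down, z forward; pixel columns grow to the right and rows downward; lengths in m; the calibration is good to about 2 mm. The wrist camera is an equidistant fisheye: a pixel r from the principal point sees the ray r / f radians off the axis. A picture is of the moment at which its call begins: read the wrist's pose just before it. get_calibration takes no time and is no camera call.
- sign_off(): hands the job in, once; it reports no verdict.
The state is a dict: "time": time; "joints": joint angles; "qd": joint speeds; "tau": joint torques, N m; "ee_pos": TCP position; "eef_rot": TCP orientation; "wrist_force": force on the tool from outside, world axes, zero at the start; "moment": the same for the moment, N m; "gripper_width": opening from 0.0 (shut) to 1.0 (fully open).
Only numpy, scipy, OpenCV 4.12 (cv2) and the standard library are available. Lean on these libraries where they do the work, as an engineer would, in place of code of your own. Each camera call takes 0.05 s, during which the arm holds its last target. There are 200 camera calls.

### The job

The rectangular plywood offcut lies askew on top of the jig's pocket: seat it flat and square in the pocket and let go of it. Then, with the orange cam lever still open, push the jig's sprung sliding leg out by its blue cross bar until the yellow pointer lines up with the red mark, and only there squeeze the lever shut against the head. Finish still holding leg and lever like that, pointer at the mark and lever fully shut, so that I can tighten the screw; leave the other things on the table alone.

Things in the scene. Friction and masses are not known exactly. Their poses are not given: they have to be found in the camera images.
- board: rectangular plywood offcut, 55 x 140 x 18 mm, loose, about 0.1 kg; it starts lying level on the ridges of the pocket walls, 0.25 to 0.45 rad askew, its underside 24.5 mm above the table; origin at the centre of its underside, x along its 55 mm width, y along its 140 mm length. Either end may go either way.
- jig: plywood base plate 246 x 176 x 12 mm, fixed to the table, at a place and turn that differ each time; origin at the middle of its underside (z = 0), +x is the direction in which the leg slides out. The board pocket is at its -x end, the leg on two rods at its +x end.
- pocket (a point): centre of the pocket's floor on the plate's top (z = 12 mm, jig x = -85 mm), turned like the jig. Inside 59 mm along jig x and 144 along jig y: the board's length goes along jig y, 2 mm play a side. Walls 9 mm thick, 12.5 mm high with 45 degree ridged tops; those along the long sides have a 76 mm gap in the middle, where fingers on the board can reach down to the plate.
- leg: sliding leg with clamp head; origin in the head's middle at the height of the plate's top (12 mm), axes as the jig's. Slides along jig +x 0 to 55 mm; home is jig x = 17 mm. A spring pulls it home (3 N, 4 N at the far end; friction under 1 N), so it must be held out. Head x -30 to 30, z 17 to 55 mm, flat fixed flank at y = -18 mm; runner below z 17 mm is 36 mm wide.
- cross_bar (a point): middle of the -x face of the blue cross bar, at leg x = 30, y = 0, z = 32 mm; fingers that straddle the head push the leg out here. The bar is 8 mm thick, 92 mm long across (y -46 to 46 mm), z 17 to 47 mm in the frame of the leg; a steel tube with a rubber foot goes on beyond it.
- pointer (a point): tip of the yellow pointer on the leg's -y side, 54 mm from the head's middle line, at leg x = 0, 6 mm over the plate
- mark: red clip on the jig's white scale, fixed; origin at the middle of its 3 mm red line on the plate's top, axes as the jig's. The pointer is at the mark when both have the same jig x; that is 22 to 48 mm from the pointer's home place, different each time.
- lever (a joint): orange cam lever on the +y side of the head, rad: 0 shut (outer face flat at leg y = 18 mm, head and lever 36 mm wide), 0.24 open (tip out to y = 31, 49 mm wide). Upright pivot at leg x = -30, y = 10 mm, blade to x = 25, z 22 to 52 mm. A spring opens it (3 N at the tip): it stays shut only while squeezed. Two fingers, one on the fixed flank and one on the lever, shut it by closing.
- lever_tip (a point): outer face of the lever near its free end, at mid height (49 mm above the table); when shut at leg x = 22, y = 18 mm
- spray_can: aerosol can with green cap, 67 x 67 x 225 mm, standing, origin under its centre; leave alone
- glue_bottle: white glue bottle with orange nozzle, 65 x 64 x 206 mm, standing, origin under its centre; leave alone
- mug: white mug, 83 x 113 x 93 mm, origin under its centre; leave alone
- tape_measure: yellow tape measure, 38 x 80 x 66 mm, origin under its centre; leave alone
- masking_tape: roll of masking tape lying flat, 104 x 102 x 25 mm, origin under its centre; leave alone
- triangle_offcut: triangular plywood offcut, 65 x 120 x 18 mm, origin under its centre; not the board, leave alone

How it is judged:
By the outcome, as a careful person would: the job done as asked, in the order asked, and still so for the second after the job is handed in, while the arm keeps its last pose, push and grip.
It also fails if it takes over 38 s, if anything falls off the work surface, if the arm or the gripper's body presses on something with over 40 N, if the wrist force passes 120 N, or if a joint passes its speed limit or range.

## Working session

There is one attempt and no reset: what is moved stays moved. The work goes in short steps, Python scripts to look and compute and a shell command to move; the robot and the scene stay as the last step left them, time stands still between calls to the robot, and variables do not carry over. Pictures are saved under pics/ and viewed, about 8 in all and at most 12, crops included, and the job is handed in when it is done.

```bash
mkdir -p pics; ls
python3 - <<'E'
from rig import *
import cv2,numpy as np
s=state();print({k:np.round(v,3) for k,v in s.items()})
for n in("scene","top","wrist"):
    c=get_calibration(n);print(n,{k:np.round(v,3).tolist() if not isinstance(v,str) else v for k,v in c.items()})
    im=read_camera(n);cv2.imwrite(f"pics/{n}0.png",im[...,::-1])
E
```

```text
pics
{'time': np.float64(0.0), 'joints': array([ 1.202,  0.478,  0.022,  1.556, -0.011,  1.109, -0.083]), 'qd': array([ 0.   , -0.001, -0.001, -0.   ,  0.001,  0.   ,  0.001]), 'tau': array([-1.0000e-03, -5.8286e+01,  1.5340e+00, -2.7261e+01, -5.4000e-02,
        1.7000e-02,  0.0000e+00]), 'ee_pos': array([ 0.174, -0.652,  0.222]), 'eef_rot': array([-0.001,  0.992,  0.13 , -0.   ]), 'wrist_force': array([-0.575,  1.348,  0.56 ]), 'moment': array([ 0.021, -0.013, -0.022]), 'gripper_width': np.float64(0.997)}
scene {'camera_matrix': [[515.718, 0.0, 323.635], [0.0, 515.718, 201.633], [0.0, 0.0, 1.0]], 'R': [[-0.904, -0.427, 0.002], [-0.203, 0.426, -0.882], [0.375, -0.798, -0.472]], 't': [0.336, 0.22, 0.944]}
top {'camera_matrix': [[378.181, 0.0, 319.092], [0.0, 378.181, 206.671], [0.0, 0.0, 1.0]], 'R': [[0.01, -1.0, 0.011], [-0.996, -0.011, -0.088], [0.088, -0.01, -0.996]], 't': [-0.204, 0.477, 0.945]}
wrist {'camera_matrix': [[309.707, 0.0, 316.724], [0.0, 309.707, 200.286], [0.0, 0.0, 1.0]], 'T_tool_cam': [[0.001, -0.968, -0.252, 0.069], [1.0, 0.001, -0.0, 0.001], [0.001, -0.252, 0.968, -0.161], [0.0, 0.0, 0.0, 1.0]]}
```

View pics/top0.png

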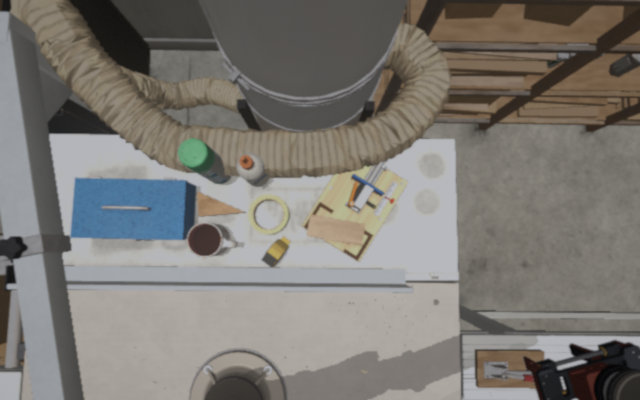

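The top view shows the jig at about (358,208) px, with the leg pointing up and right. The board lies at about (338,230), and the arm is parked at bottom right. Next I'll enlarge that area.

Run:
```python
import cv2
a=cv2.imread("pics/top0.png")[145:270,290:430]
cv2.imwrite("pics/topc.png",cv2.resize(a,None,fx=5,fy=5,interpolation=cv2.INTER_CUBIC)[:600])
```

```text
(no output)
```

View pics/topc.png

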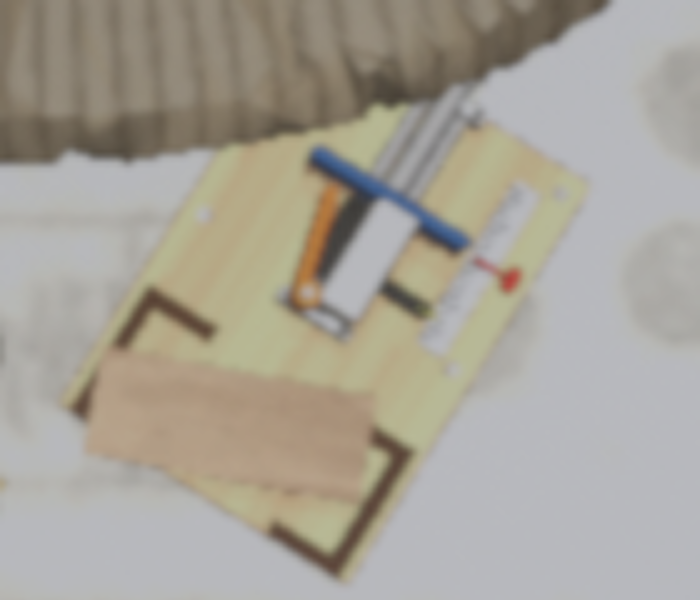

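View pics/scene0.png

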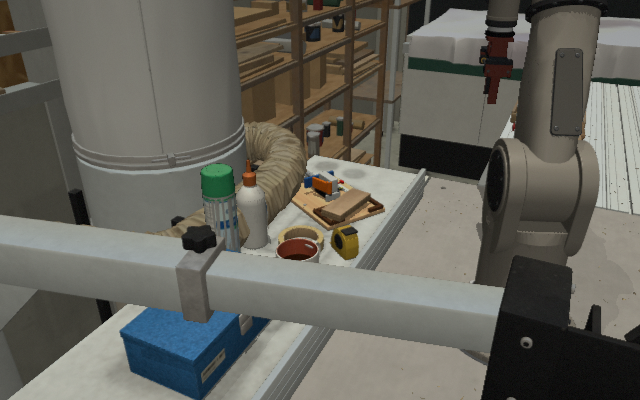

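The crop shows the plate corners at about (65,405), (345,582) and (590,180). The board corners are at (112,348), (375,393), (362,500) and (88,452). The mark is at (490,265). The scene view confirms the board lies on the ridges and that the hose runs behind the jig.

```bash
cat > h.py <<'E'
import numpy as np,cv2
from scipy.spatial.transform import Rotation as Ro
from scipy.optimize import least_squares
from rig import *
def pose():
    s=state();q=np.array(s["eef_rot"]);T=np.eye(4);T[:3,:3]=Ro.from_quat(q[[1,2,3,0]]).as_matrix();T[:3,3]=s["ee_pos"];return T
def top2w(px,z):
    c=get_calibration("top");K,R,t=map(np.array,(c["camera_matrix"],c["R"],c["t"]))
    d=R.T@np.linalg.inv(K)@np.array([*px,1.]);o=-R.T@t;return o+d*(z-o[2])/d[2]
def wr2w(px,z,T):
    c=get_calibration("wrist");K=np.array(c["camera_matrix"]);M=T@np.array(c["T_tool_cam"])
    v=np.array([px[0]-K[0,2],px[1]-K[1,2]]);r=np.hypot(*v);th=r/K[0,0]
    d=M[:3,:3]@np.array([*(v/r*np.sin(th)),np.cos(th)]);o=M[:3,3];return o+d*(z-o[2])/d[2]
def fitrect(P,Q):  # Q (body) -> P (world): returns x,y,yaw,resid
    P,Q=np.array(P)[:,:2],np.array(Q)
    f=lambda p:((Q@np.array([[np.cos(p[2]),np.sin(p[2])],[-np.sin(p[2]),np.cos(p[2])]])+p[:2])-P).ravel()
    best=min((least_squares(f,[*P.mean(0),a]) for a in np.arange(-3,3.2,.5)),key=lambda r:r.cost);return best.x,best.fun.reshape(-1,2)
def J2w(j,q):
    c,s=np.cos(j[2]),np.sin(j[2]);return np.array([j[0]+c*q[0]-s*q[1],j[1]+s*q[0]+c*q[1]])
def w2J(j,P):
    c,s=np.cos(j[2]),np.sin(j[2]);d=np.array(P[:2])-j[:2];return np.array([c*d[0]+s*d[1],-s*d[0]+c*d[1]])
E
python3 - <<'E'
from h import *
f=lambda p:((p[0]+.5)/5-.5+290,(p[1]+.5)/5-.5+145)
P=[top2w(f(p),.012) for p in [(65,405),(345,582),(590,180)]]
j,r=fitrect(P,[(-.123,.088),(-.123,-.088),(.123,-.088)]);print("jig",j,r)
B=[top2w(f(p),.0425) for p in [(112,348),(375,393),(362,500),(88,452)]]
b,r=fitrect(B,[(.0275,.07),(.0275,-.07),(-.0275,-.07),(-.0275,.07)]);print("board",b,r)
print("mark J",w2J(j,top2w(f((490,265)),.03)),"pocket",J2w(j,(-.085,0)))
T=pose();print("tool x,y yaw",T[:3,:2])
E
```

```text
jig [ 0.49163889 -0.2916874  -0.54193928] [[ 0.00065834  0.00404876]
 [-0.00119888 -0.00245033]
 [ 0.00054054 -0.00159842]]
board [ 0.42170502 -0.24234518 -0.16194125] [[ 0.00156504  0.00330674]
 [ 0.00011254 -0.00325737]
 [-0.00091743 -0.00089155]
 [-0.00076015  0.00084218]]
mark J [ 0.05237258 -0.06332054] pocket [ 0.41881854 -0.24784454]
tool x,y yaw [[ 9.66170483e-01  2.57903893e-01]
 [ 2.57904229e-01 -9.66169657e-01]
 [-8.40142611e-05 -1.33236789e-03]]
```

```bash
python3 -m inch '[[[2.5,4.1,0,8],[5,8.2,0,16],[7.5,12.3,0,24],[10,16.4,0,32],[12.5,20.5,0,40],[15,24.6,0,48],[17.5,28.7,0,56],[20,33,0,64]]]' 1; python3 -m inch '[[[2.4,4,0,2],[4.8,8,0,2],[4.8,8,0,2],[4.8,8,0,2],[4.8,8,0,2],[4.8,8,0,2],[4.8,8,0,2],[4.8,8,0,2]]]'
python3 - <<'E'
from h import *
T=pose();print(T.round(4));np.save("T1.npy",T)
cv2.imwrite("pics/w1.png",read_camera("wrist")[...,::-1])
E
```

```text
time: 0.95
ee_pos: [0.3744, -0.3201, 0.2219]
eef_rot: [-0.0, 0.77, 0.638, -0.001]
wrist_force: [-0.2, -0.9, -0.2]
gripper_width: 1.003
time: 1.75
ee_pos: [0.422, -0.2409, 0.2219]
eef_rot: [-0.0, 0.76, 0.65, -0.001]
wrist_force: [-0.0, 0.3, 0.6]
gripper_width: 0.997
[[ 1.538e-01  9.881e-01 -1.600e-03  4.220e-01]
 [ 9.881e-01 -1.538e-01 -3.000e-04 -2.409e-01]
 [-5.000e-04 -1.500e-03 -1.000e+00  2.219e-01]
 [ 0.000e+00  0.000e+00  0.000e+00  1.000e+00]]
```

View pics/w1.png

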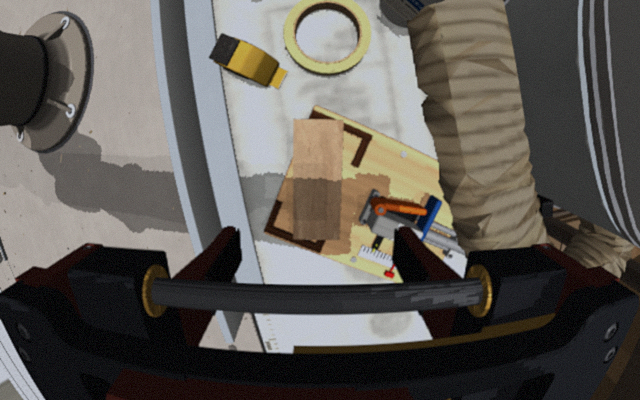

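The board is centred below the gripper at about (318,180), and the leg and mark are at about (400,230). Next is an enlarged crop.

Run:
```python
import cv2
a=cv2.imread("pics/w1.png")[97:287,255:455]
cv2.imwrite("pics/w1c.png",cv2.resize(a,None,fx=4,fy=4,interpolation=cv2.INTER_CUBIC)[:600])
```

```text
(no output)
```

View pics/w1c.png

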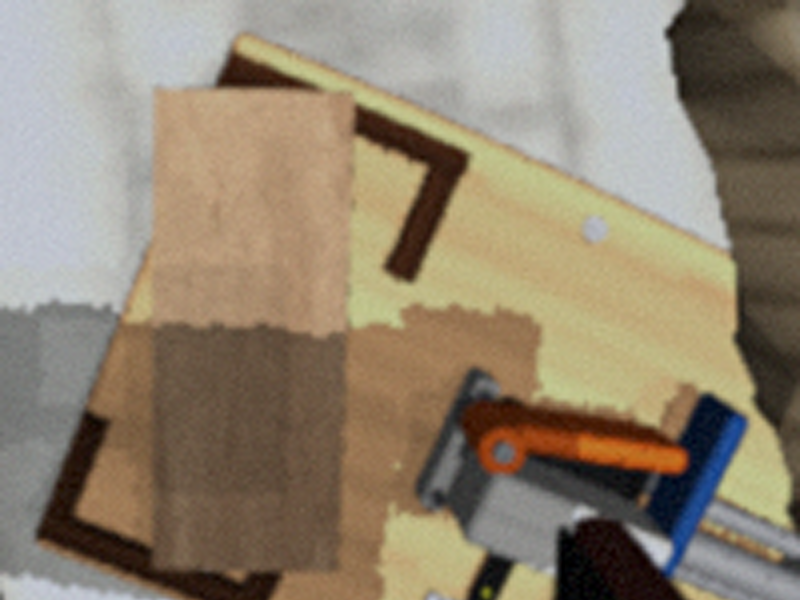

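Run:
```python
from h import *
T=np.load("T1.npy")
f=lambda p:((p[0]+.5)/4-.5+255,(p[1]+.5)/4-.5+97)
w=lambda p,z:wr2w(f(p),z,T)
L=[((468,155),.02,(-.0465,.081)),((38,537),.02,(-.1235,-.081)),((242,33),.012,(-.123,.088)),((437,168),.02,(-.0555,.072)),((86,412),.02,(-.1235,-.038)),((400,282),.0245,(-.051,.038))]
j,r=fitrect([w(a,z) for a,z,_ in L],[q for *_,q in L]);print("jig",j,np.degrees(j[2]));print(r.round(4))
B=[w(p,.0425) for p in [(154,90),(355,93),(338,571),(153,568)]]
b,r=fitrect(B,[(-.0275,.07),(.0275,.07),(.0275,-.07),(-.0275,-.07)]);print("board",b,np.degrees(b[2]));print(r.round(4))
pk=J2w(j,(-.085,0));print("pocket",pk,"board-pocket in J",w2J(j,b[:2])-[-.085,0])
print("bar end +y top J",w2J(j,w((712,397),.059)), "tip mark",w2J(j,wr2w((390,274),.02,T)))
np.save("j.npy",j)
```

```text
jig [ 0.49290545 -0.29215789 -0.54782991] -31.388341884295595
[[ 0.0018  0.0005]
 [-0.0009 -0.0004]
 [ 0.0003  0.0011]
 [-0.0009  0.0001]
 [-0.0014 -0.0013]
 [ 0.0011  0.0001]]
board [ 0.42247096 -0.24006719 -0.17148684] -9.825471893667823
[[ 0.      0.001 ]
 [ 0.0003  0.0008]
 [ 0.     -0.001 ]
 [-0.0003 -0.0008]]
pocket [ 0.42034462 -0.24788684] board-pocket in J [-0.00225759  0.00778277]
bar end +y top J [0.03786014 0.04652721] tip mark [ 0.05312461 -0.07454814]
```

```bash
python3 -m inch '[[[0.05,0.1,-4,-1],[0.05,0.1,-8,-1],[0.05,0.1,-12,-1],[0.05,0.1,-15,-1],[0.05,0.1,-17,-1],[0.05,0.1,-18.5,-1],[0.05,0.1,-19.6,-1],[0.05,0.1,-19.6,-1]]]'; python3 -m inch '[[[0,0,0,0],[0,0,0,0],[0,0,0,0],[0,0,0,0],[0,0,0,0],[0,0,0,0],[0,0,0,0],[0,0,0,0]]]' -1
python3 - <<'E'
from h import *
T=pose();print(T.round(4), np.degrees(np.arctan2(T[1,1],T[0,1])))
E
```

```text
time: 2.6
ee_pos: [0.4218, -0.2395, 0.0248]
eef_rot: [-0.001, 0.765, 0.644, -0.001]
wrist_force: [-0.4, 0.3, -1.0]
gripper_width: 1.0
time: 3.4
ee_pos: [0.4221, -0.2397, 0.0251]
eef_rot: [-0.001, 0.765, 0.644, -0.001]
wrist_force: [-1.7, 0.1, 5.3]
gripper_width: 0.625
[[ 1.708e-01  9.853e-01 -3.000e-03  4.221e-01]
 [ 9.853e-01 -1.708e-01  4.000e-04 -2.397e-01]
 [-1.000e-04 -3.000e-03 -1.000e+00  2.510e-02]
 [ 0.000e+00  0.000e+00  0.000e+00  1.000e+00]] -9.83397137257662
```

```bash
python3 -m inch '[[[0,0,0.8,0],[0,-0.2,1,-6],[-0.1,-0.5,1,-12],[-0.2,-0.8,1,-18],[-0.2,-0.8,1,-21.5],[-0.2,-0.8,1,-21.5],[-0.2,-0.8,0.5,-21.5],[-0.2,-0.8,0.3,-21.5]]]'
python3 - <<'E'
from h import *
T=pose();print(T[:3,3], np.degrees(np.arctan2(T[1,1],T[0,1])),w2J(np.load("j.npy"),T[:2,3]))
np.save("T2.npy",T);cv2.imwrite("pics/w2.png",cv2.resize(read_camera("wrist")[130:330,200:440,::-1],None,fx=3,fy=3,interpolation=cv2.INTER_CUBIC))
E
```

```text
time: 4.2
ee_pos: [0.4199, -0.2474, 0.0277]
eef_rot: [-0.002, 0.871, 0.491, -0.001]
wrist_force: [0.2, 0.3, -1.6]
gripper_width: 0.624
[ 0.41985317 -0.24738997  0.02767147] -31.25036140899151 [-0.08567832  0.00016818]
```

View pics/w2.png

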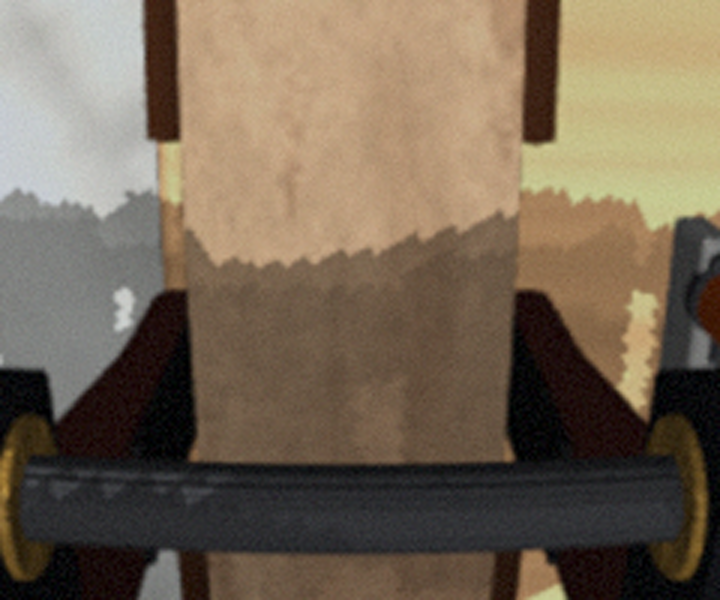

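The board is centred between the two long walls, with about 30 px of wall showing on each side. I'll lower it while watching the force.

```bash
python3 -m inch '[[[0.05,0,-0.2,0],[0.05,0,-0.4,0],[0.05,0,-0.6,0],[0.05,0,-0.8,0],[0.05,0,-1.0,0],[0.05,0,-1.2,0],[0.05,0,-1.3,0],[0.05,0,-1.3,0]]]'
```

```text
time: 5.05
ee_pos: [0.42, -0.2473, 0.0143]
eef_rot: [-0.002, 0.871, 0.49, -0.001]
wrist_force: [-0.7, 1.0, -1.4]
gripper_width: 0.621
```

```bash
python3 -m inch '[[[0,0,0,0],[0,0,0,0],[0,0,0,0],[0,0,0,0],[0,0,0,0],[0,0,0.5,0],[0,0,2,0],[0,0,4,0]]]' 1;  python3 -m inch '[[[0,0,4,0],[0,0,8,0],[0,0,12,0],[0,0,16,0],[0,0,16,0],[0,0,16,0],[0,0,16,0],[0,0,16,0]]]'
python3 - <<'E'
from h import *
T=pose();print(T[:3,3], np.degrees(np.arctan2(T[1,1],T[0,1])))
np.save("T3.npy",T);im=read_camera("wrist")[...,::-1];cv2.imwrite("pics/w3f.png",im);cv2.imwrite("pics/w3.png",cv2.resize(im[90:290,240:480],None,fx=3,fy=3,interpolation=cv2.INTER_CUBIC))
E
```

```text
time: 5.85
ee_pos: [0.4194, -0.2469, 0.0544]
eef_rot: [-0.003, 0.871, 0.49, -0.002]
wrist_force: [-0.3, 0.4, 0.7]
gripper_width: 0.996
time: 6.65
ee_pos: [0.4185, -0.2464, 0.213]
eef_rot: [-0.004, 0.871, 0.491, -0.002]
wrist_force: [-0.6, -0.2, -0.6]
gripper_width: 0.998
[ 0.4184885  -0.2464452   0.21296997] -31.244969912672843
```

View pics/w3.png

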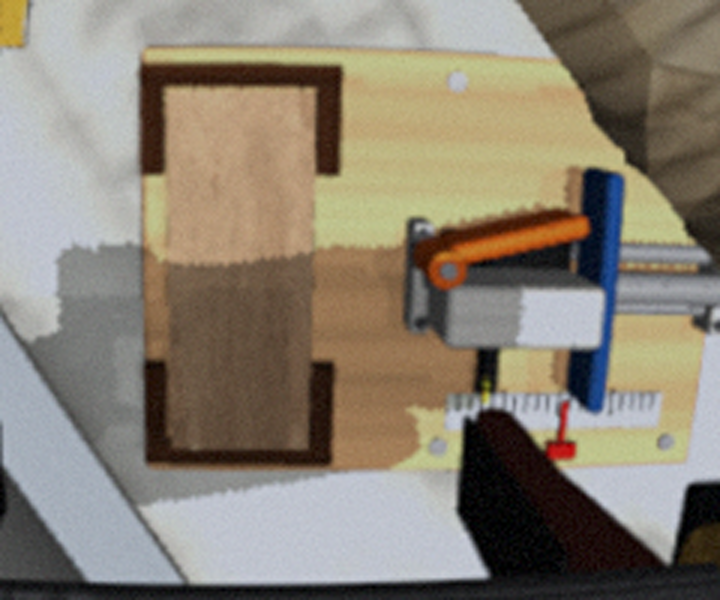

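The board is seated square and flat inside all four walls. In the crop the pointer tip is at (486,403), the mark line is at about (564,405–440), and the bar's -x face runs from (586,170) to (570,402).

Run:
```python
from h import *
T=np.load("T3.npy")
f=lambda p:((p[0]+.5)/3-.5+240,(p[1]+.5)/3-.5+90)
w=lambda p,z:wr2w(f(p),z,T)
L=[((140,65),.02,(-.1235,.081)),((340,66),.02,(-.0465,.081)),((148,463),.02,(-.1235,-.081)),((332,464),.02,(-.0465,-.081)),((688,462),.012,(.123,-.088)),((143,47),.012,(-.123,.088))]
j,r=fitrect([w(a,z) for a,z,_ in L],[q for *_,q in L]);print("jig",j,np.degrees(j[2]));print(r.round(4))
for n,p,z in [("pointer",(486,403),.018),("mark hi",(565,404),.013),("mark lo",(563,440),.013),("bar+",(586,170),.059),("bar-",(570,402),.059),("head-y",(520,349),.067),("leverpiv",(449,271),.067)]: print(n,w2J(j,w(p,z)).round(4))
B=[w(p,.030) for p in [(166,86),(316,86),(310,450),(170,450)]];b,r=fitrect(B,[(-.0275,.07),(.0275,.07),(.0275,-.07),(-.0275,-.07)]);print("board",w2J(j,b[:2]),np.degrees(b[2]-j[2]))
np.save("j2.npy",j)
for x in(.017+.014,.017+.020): print(x,J2w(j,(x,0)))
print(J2w([0,0,j[2]],(.01,0)))
```

```text
jig [ 0.49264109 -0.29171812 -0.5445057 ] -31.197878408902447
[[-0.0003  0.0013]
 [ 0.0011  0.0008]
 [-0.0014 -0.0003]
 [-0.0004 -0.0007]
 [ 0.0014 -0.002 ]
 [-0.0004  0.001 ]]
pointer [ 0.0174 -0.0546]
mark hi [ 0.0547 -0.0573]
mark lo [ 0.0557 -0.0738]
bar+ [0.0378 0.0457]
bar- [ 0.0388 -0.0405]
head-y [ 0.0144 -0.0177]
leverpiv [-0.0133  0.01  ]
board [-0.08446701  0.00091664] -0.012458461929791482
0.031 [ 0.51915797 -0.30777597]
0.037000000000000005 [ 0.52429027 -0.31088395]
[ 0.00855383 -0.00517995]
```

Run:
```python
from h import *
T=np.load("T3.npy");j=np.load("j2.npy")
f=lambda p:((p[0]+.5)/3-.5+240,(p[1]+.5)/3-.5+90)
g=lambda p:((p[0]+.5)/5-.5+290,(p[1]+.5)/5-.5+145)
for z in (0,.05,.1,.15,.2,.25):
    print(z,"W",[w2J(j,wr2w(f(p),z,T)).round(3).tolist() for p in[(540,30),(580,90),(620,150),(690,215)]],"T",[w2J(j,top2w(g(p),z)).round(3).tolist() for p in[(220,150),(300,130),(400,103),(480,85),(600,5)]])
print(state()["joints"].round(2))
```

```text
0 W [[0.038, 0.099], [0.057, 0.075], [0.076, 0.051], [0.113, 0.024]] T [[0.035, 0.086], [0.066, 0.055], [0.106, 0.018], [0.137, -0.013], [0.208, -0.045]]
0.05 W [[0.022, 0.095], [0.038, 0.074], [0.055, 0.053], [0.086, 0.03]] T [[0.026, 0.083], [0.056, 0.054], [0.094, 0.019], [0.123, -0.011], [0.191, -0.041]]
0.1 W [[0.005, 0.091], [0.019, 0.073], [0.033, 0.055], [0.06, 0.036]] T [[0.017, 0.081], [0.046, 0.054], [0.082, 0.02], [0.109, -0.008], [0.173, -0.037]]
0.15 W [[-0.011, 0.087], [-0.0, 0.072], [0.012, 0.058], [0.033, 0.042]] T [[0.009, 0.078], [0.035, 0.053], [0.069, 0.021], [0.095, -0.006], [0.156, -0.033]]
0.2 W [[-0.027, 0.082], [-0.019, 0.071], [-0.01, 0.06], [0.007, 0.048]] T [[-0.0, 0.076], [0.025, 0.052], [0.057, 0.022], [0.082, -0.003], [0.138, -0.029]]
0.25 W [[-0.044, 0.078], [-0.038, 0.07], [-0.031, 0.062], [-0.019, 0.054]] T [[-0.009, 0.073], [0.015, 0.051], [0.045, 0.023], [0.068, -0.0], [0.121, -0.024]]
[ 0.69  0.2  -0.32  1.98  0.07  0.98 -0.21]
```

```bash
python3 -m inch '[[[2,-1.2,0,8],[4,-2.4,0,16],[6,-3.6,0,24],[8,-4.8,0,32],[10,-6.1,0,40],[10,-6.1,0,48],[10,-6.1,0,56],[10,-6.1,0,64]]]';  python3 -m inch '[[[0,0,0,8],[0,0,0,16],[0,0,0,24],[0,0,0,26],[0,0,0,26],[0,0,0,26],[0,0,0,26],[0,0,0,26]]]'
python3 - <<'E'
from h import *
T=pose();print(T.round(4), np.degrees(np.arctan2(T[1,1],T[0,1])),state()["joints"].round(2),w2J(np.load("j2.npy"),T[:2,3]))
np.save("T4.npy",T);im=read_camera("wrist")[...,::-1];cv2.imwrite("pics/w4f.png",im);s=read_camera("scene")[...,::-1];cv2.imwrite("pics/s4f.png",s)
a=cv2.resize(im[:260],(640,260));b=cv2.resize(s[100:240,230:490],None,fx=2.4,fy=2.4,interpolation=cv2.INTER_CUBIC)
cv2.imwrite("pics/c4.png",np.vstack([a,b[:,:640] if b.shape[1]>=640 else np.pad(b,((0,0),(0,640-b.shape[1]),(0,0)))]))
E
```

```text
time: 7.5
ee_pos: [0.5183, -0.3072, 0.2115]
eef_rot: [-0.003, 0.476, 0.879, -0.004]
wrist_force: [-1.1, 0.0, -0.3]
gripper_width: 1.0
time: 8.3
ee_pos: [0.5183, -0.3071, 0.2114]
eef_rot: [-0.003, 0.267, 0.964, -0.004]
wrist_force: [-0.6, 0.2, 0.9]
gripper_width: 1.001
[[-0.8578  0.5139 -0.0072  0.5183]
 [ 0.514   0.8578 -0.0071 -0.3071]
 [ 0.0025 -0.0098 -0.9999  0.2114]
 [ 0.      0.      0.      1.    ]] 59.07147300256342 [ 0.86  0.43 -0.57  1.71  0.27  1.08  1.23] [0.02991572 0.00013282]
```

View pics/c4.png

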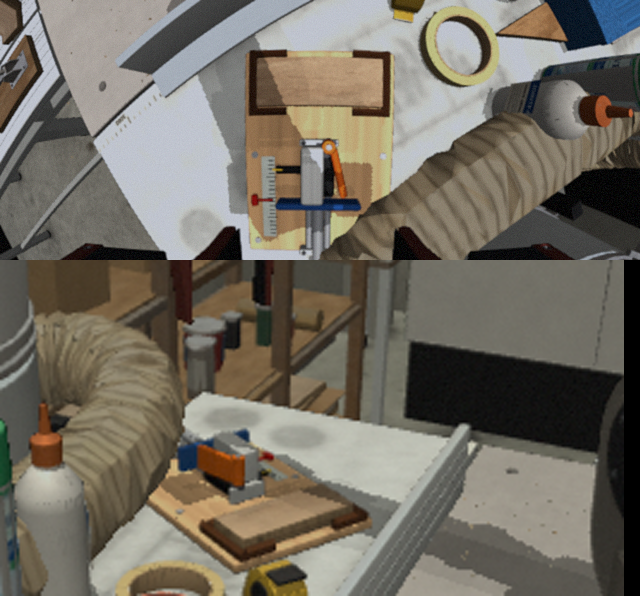

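Run:
```python
from h import *
a=cv2.imread("pics/scene0.png").astype(int);b=cv2.imread("pics/s4f.png").astype(int)
d=np.abs(a-b).max(2)>40;print(d.sum(),np.argwhere(d).min(0) if d.any() else 0,np.argwhere(d).max(0) if d.any() else 0)
t=read_camera("top")[...,::-1];s=read_camera("scene")[...,::-1]
cv2.imwrite("pics/c5.png",np.vstack([cv2.resize(s[60:260,150:620],(780,332)),cv2.resize(t[100:300,150:620],(780,332))])[:,:][:600])
```

```text
12423 [  0 285] [279 604]
```

View pics/c5.png

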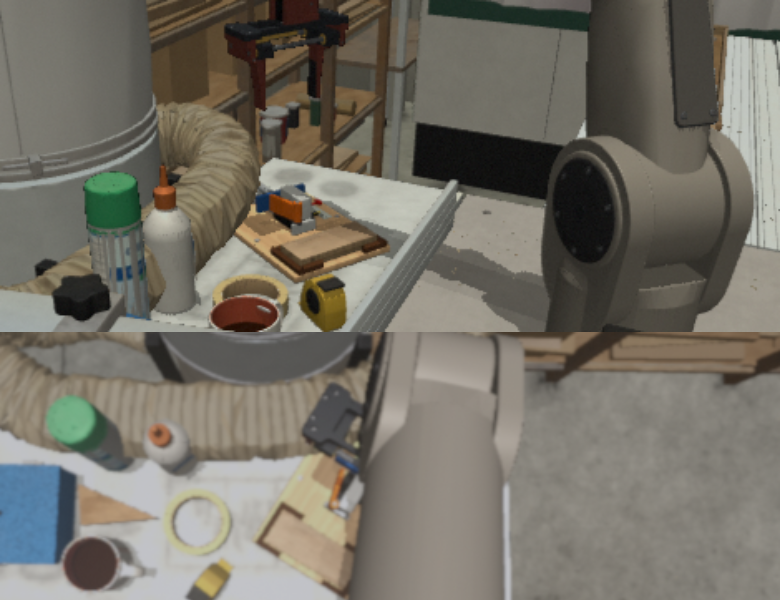

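Scene crop: the fingertips hover above the leg at about (265,105) and (315,120), and the hose silhouette is at (255,150) to (236,225). I'll estimate the hose's height from its silhouettes.

Run:
```python
from h import *
j=np.load("j2.npy");c=get_calibration("scene");K,R,t=map(np.array,(c["camera_matrix"],c["R"],c["t"]))
def sw(px,z):
    d=R.T@np.linalg.inv(K)@np.array([*px,1.]);o=-R.T@t;return o+d*(z-o[2])/d[2]
f=lambda p:(150+p[0]*470/780,60+p[1]*200/332)
T4=np.load("T4.npy")
for z in(0,.04,.08,.12,.16,.2,.25):
    print(z,"S",[w2J(j,sw(f(p),z)).round(3).tolist() for p in[(200,105),(235,122),(252,145),(256,170),(236,225)]],
     "W4",[w2J(j,wr2w(p,z,T4)).round(3).tolist() for p in[(328,252),(360,215),(400,180),(455,140),(500,115)]])
# body/finger projections at goal
print("wrist-cam",[get_calibration("wrist")["T_tool_cam"]])
```

```text
0 S [[0.615, -0.156], [0.482, -0.167], [0.353, -0.131], [0.246, -0.073], [0.076, 0.069]] W4 [[0.128, 0.013], [0.077, 0.052], [0.031, 0.102], [-0.023, 0.173], [-0.061, 0.242]]
0.04 S [[0.514, -0.104], [0.389, -0.114], [0.269, -0.08], [0.168, -0.026], [0.009, 0.107]] W4 [[0.11, 0.011], [0.065, 0.047], [0.024, 0.091], [-0.024, 0.155], [-0.059, 0.216]]
0.08 S [[0.414, -0.051], [0.297, -0.061], [0.185, -0.029], [0.09, 0.021], [-0.058, 0.145]] W4 [[0.092, 0.01], [0.052, 0.041], [0.016, 0.08], [-0.026, 0.136], [-0.056, 0.19]]
0.12 S [[0.313, 0.001], [0.205, -0.008], [0.1, 0.021], [0.013, 0.068], [-0.125, 0.183]] W4 [[0.075, 0.009], [0.04, 0.036], [0.009, 0.069], [-0.027, 0.118], [-0.054, 0.164]]
0.16 S [[0.212, 0.053], [0.112, 0.045], [0.016, 0.072], [-0.065, 0.115], [-0.192, 0.221]] W4 [[0.057, 0.008], [0.028, 0.03], [0.002, 0.058], [-0.029, 0.099], [-0.051, 0.138]]
0.2 S [[0.112, 0.105], [0.02, 0.097], [-0.068, 0.123], [-0.142, 0.162], [-0.259, 0.26]] W4 [[0.039, 0.006], [0.016, 0.025], [-0.006, 0.047], [-0.031, 0.081], [-0.048, 0.112]]
0.25 S [[-0.014, 0.17], [-0.095, 0.164], [-0.173, 0.186], [-0.239, 0.221], [-0.342, 0.307]] W4 [[0.017, 0.005], [0.0, 0.018], [-0.015, 0.034], [-0.033, 0.058], [-0.045, 0.08]]
wrist-cam [array([[ 8.15678352e-04, -9.68053982e-01, -2.50740547e-01,
         6.76886104e-02],
       [ 9.99999666e-01,  8.03760982e-04,  1.49932112e-04,
        -6.32600078e-04],
       [ 5.63930898e-05, -2.50740585e-01,  9.68054314e-01,
        -1.60923598e-01],
       [ 0.00000000e+00,  0.00000000e+00,  0.00000000e+00,
         1.00000000e+00]])]
```

```bash
python3 -m inch '[[[0,0,-1,-0.2],[0,0,-2,-0.2],[0,0,-3,-0.2],[0,0,-4,-0.2],[0,0,-5,-0.2],[0,0,-6,-0.2],[0,0,-6,-0.2],[0,0,-6,-0.2]]]'
python3 - <<'E'
from h import *
j=np.load("j2.npy");T5=pose();np.save("T5.npy",T5);im=read_camera("wrist")[...,::-1].copy();cv2.imwrite("pics/w5f.png",im)
print(T5[:3,3].round(4))
c=get_calibration("wrist");K=np.array(c["camera_matrix"]);M=np.array(c["T_tool_cam"])
def ray(p,T):
    A=T@M;v=np.array(p)-K[:2,2];r=np.hypot(*v);th=r/K[0,0];return A[:3,3],A[:3,:3]@np.array([*(v/r*np.sin(th)),np.cos(th)])
a=cv2.imread("pics/w4f.png",0);b=cv2.cvtColor(im,cv2.COLOR_BGR2GRAY);T4=np.load("T4.npy")
S=cv2.SIFT_create(contrastThreshold=.01);ka,da=S.detectAndCompute(a,None);kb,db=S.detectAndCompute(b,None)
out=[]
for m,n in cv2.BFMatcher().knnMatch(da,db,k=2):
    if m.distance>.8*n.distance: continue
    o1,d1=ray(ka[m.queryIdx].pt,T4);o2,d2=ray(kb[m.trainIdx].pt,T5)
    A=np.stack([d1,-d2],1);s,*_=np.linalg.lstsq(A,o2-o1,rcond=None);p,q=o1+s[0]*d1,o2+s[1]*d2
    if np.linalg.norm(p-q)<.003 and s[0]>0: P=(p+q)/2;out.append([*w2J(j,P),P[2],*ka[m.queryIdx].pt])
out=np.array(out);print(len(out))
sel=out[(out[:,0]+out[:,1]>.08)&(out[:,2]>.02)&(out[:,2]<.3)];print(sel[np.argsort(sel[:,0])].round(3)[:60])
E
```

```text
time: 9.3
ee_pos: [0.5184, -0.3071, 0.1514]
eef_rot: [-0.002, 0.268, 0.963, -0.004]
wrist_force: [0.2, 0.7, -0.7]
gripper_width: 0.997
[ 0.5184 -0.3071  0.1514]
305
[[-1.28000e-01  3.13000e-01  4.30000e-02  5.58036e+02  7.26300e+01]
 [-1.23000e-01  3.09000e-01  1.10000e-01  5.91453e+02  7.16730e+01]
 [-9.30000e-02  2.33000e-01  7.50000e-02  5.28440e+02  8.65050e+01]
 [-9.30000e-02  2.32000e-01  8.80000e-02  5.34776e+02  8.59980e+01]
 [-8.60000e-02  2.54000e-01  1.45000e-01  5.83088e+02  9.37360e+01]
 [-8.50000e-02  2.27000e-01  1.17000e-01  5.47812e+02  9.13540e+01]
 [-8.50000e-02  2.27000e-01  9.10000e-02  5.32791e+02  9.25740e+01]
 [-8.50000e-02  2.27000e-01  9.10000e-02  5.32791e+02  9.25740e+01]
 [-8.40000e-02  2.29000e-01  9.40000e-02  5.35947e+02  9.26090e+01]
 [-7.70000e-02  2.23000e-01  8.00000e-02  5.24481e+02  9.93690e+01]
 [-7.30000e-02  2.23000e-01  7.90000e-02  5.23809e+02  1.03102e+02]
 [-7.20000e-02  2.23000e-01  8.50000e-02  5.26608e+02  1.03798e+02]
 [-7.20000e-02  2.08000e-01  9.80000e-02  5.23291e+02  1.03147e+02]
 [-7.10000e-02  2.41000e-01  1.42000e-01  5.73621e+
[... 2445 characters left out ...]
8e+02  1.47910e+02]
 [-1.80000e-02  1.57000e-01  7.10000e-02  4.68368e+02  1.47910e+02]
 [-1.60000e-02  1.53000e-01  3.80000e-02  4.52740e+02  1.46275e+02]
 [-1.40000e-02  2.58000e-01  9.70000e-02  5.52182e+02  1.61245e+02]
 [-1.40000e-02  2.58000e-01  9.70000e-02  5.52182e+02  1.61245e+02]
 [-1.40000e-02  1.59000e-01  9.30000e-02  4.79569e+02  1.54627e+02]
 [-1.20000e-02  1.71000e-01  4.50000e-02  4.68410e+02  1.52192e+02]
 [-1.10000e-02  2.07000e-01  1.07000e-01  5.23786e+02  1.61879e+02]
 [-7.00000e-03  1.55000e-01  9.20000e-02  4.74809e+02  1.60068e+02]
 [-4.00000e-03  1.79000e-01  1.02000e-01  4.99332e+02  1.66768e+02]
 [-3.00000e-03  1.46000e-01  9.20000e-02  4.67529e+02  1.64074e+02]]
```

Run:
```python
from h import *
j=np.load("j2.npy");T4,T5=np.load("T4.npy"),np.load("T5.npy");im=cv2.imread("pics/w5f.png")
c=get_calibration("wrist");K=np.array(c["camera_matrix"]);M=np.array(c["T_tool_cam"])
def ray(p,T):
    A=T@M;v=np.array(p)-K[:2,2];r=np.hypot(*v);th=r/K[0,0];return A[:3,3],A[:3,:3]@np.array([*(v/r*np.sin(th)),np.cos(th)])
a=cv2.imread("pics/w4f.png",0);b=cv2.cvtColor(im,cv2.COLOR_BGR2GRAY)
S=cv2.SIFT_create(contrastThreshold=.01);ka,da=S.detectAndCompute(a,None);kb,db=S.detectAndCompute(b,None)
out=set()
for m,n in cv2.BFMatcher().knnMatch(da,db,k=2):
    if m.distance>.85*n.distance: continue
    o1,d1=ray(ka[m.queryIdx].pt,T4);o2,d2=ray(kb[m.trainIdx].pt,T5)
    s,*_=np.linalg.lstsq(np.stack([d1,-d2],1),o2-o1,rcond=None);p,q=o1+s[0]*d1,o2+s[1]*d2
    P=(p+q)/2;J=w2J(j,P)
    if np.linalg.norm(p-q)<.004 and s[0]>0 and J[0]>0 and J.sum()>.08 and .02<P[2]<.3: out.add((round(J[0],3),round(J[1],3),round(P[2],3),round(J.sum()*.7071,3)))
for o in sorted(out,key=lambda o:o[3]):print(o)
```

```text
(np.float64(0.009), np.float64(0.076), np.float64(0.037), np.float64(0.06))
(np.float64(0.051), np.float64(0.035), np.float64(0.042), np.float64(0.061))
(np.float64(0.093), np.float64(-0.001), np.float64(0.027), np.float64(0.065))
(np.float64(0.024), np.float64(0.071), np.float64(0.054), np.float64(0.067))
(np.float64(0.107), np.float64(-0.011), np.float64(0.028), np.float64(0.068))
(np.float64(0.04), np.float64(0.061), np.float64(0.053), np.float64(0.071))
(np.float64(0.116), np.float64(-0.006), np.float64(0.029), np.float64(0.077))
(np.float64(0.064), np.float64(0.046), np.float64(0.048), np.float64(0.078))
(np.float64(0.055), np.float64(0.057), np.float64(0.067), np.float64(0.079))
(np.float64(0.055), np.float64(0.056), np.float64(0.046), np.float64(0.079))
(np.float64(0.039), np.float64(0.075), np.float64(0.035), np.float64(0.081))
(np.float64(0.079), np.float64(0.035), np.float64(0.087), np.float64(0.081))
(np.float64(0.109), np.float64(0.01), np.float64(0.025), np.float64(0.084))
(np.float64(0.102), np.float64(0.016), np.float64(0.024), np.float64(0.084))
(np.float64(0.036), np
[... 1569 characters left out ...]
at64(0.169))
(np.float64(0.009), np.float64(0.23), np.float64(0.11), np.float64(0.169))
(np.float64(0.035), np.float64(0.215), np.float64(0.104), np.float64(0.177))
(np.float64(0.023), np.float64(0.228), np.float64(0.106), np.float64(0.178))
(np.float64(0.042), np.float64(0.229), np.float64(0.097), np.float64(0.192))
(np.float64(0.029), np.float64(0.244), np.float64(0.099), np.float64(0.193))
(np.float64(0.006), np.float64(0.279), np.float64(0.1), np.float64(0.202))
(np.float64(0.044), np.float64(0.241), np.float64(0.095), np.float64(0.202))
(np.float64(0.051), np.float64(0.379), np.float64(0.055), np.float64(0.305))
(np.float64(0.065), np.float64(0.42), np.float64(0.033), np.float64(0.343))
```

Run:
```python
import cv2
a=cv2.imread("pics/w5f.png")[60:300,240:540]
cv2.imwrite("pics/w5c.png",cv2.resize(a,None,fx=2.5,fy=2.5,interpolation=cv2.INTER_CUBIC))
```

```text
(no output)
```

View pics/w5c.png

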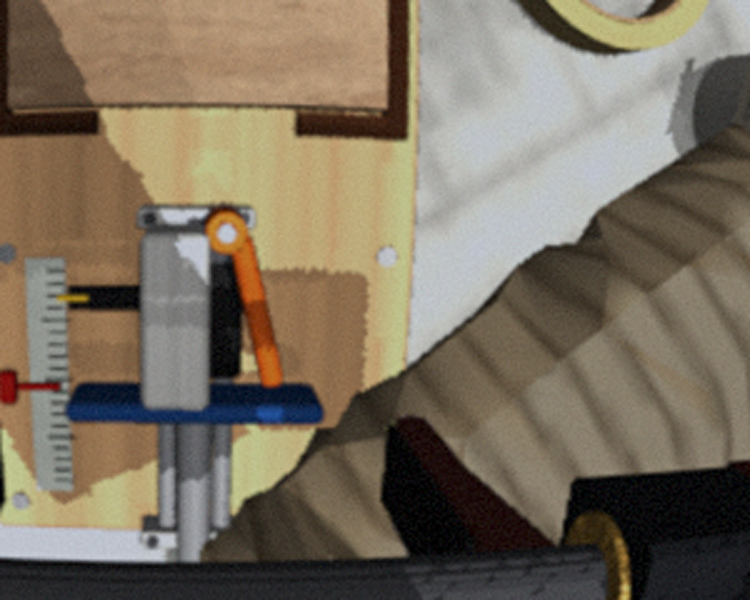

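The crop shows the pointer tip at (63,298), the mark line at (20–62,386) and the lever open. The bar's -x face is at row 384, and the hose edge runs just beyond the bar's +y end. The fingers go down with a narrower opening.

```bash
python3 -m inch '[[[0,0,-2,0],[0,0,-4,0],[0,0,-6,0],[0,0,-8,0],[0,0,-9,0],[0,0,-10,0],[0,0,-10.5,0],[0,0,-11.1,0]]]' 0.6
python3 - <<'E'
from h import *
T=np.load("T5.npy");j=np.load("j2.npy")
f=lambda p:((p[0]+.5)/2.5-.5+240,(p[1]+.5)/2.5-.5+60)
for n,p,z in [("ptr",(63,298),.018),("mark tip",(60,386),.013),("mark root",(20,386),.013),("mark tip z18",(60,386),.018),("bar top -x face",(70,390),.059),("bar r",(322,390),.059),("flank",(140,320),.067),("wall",(407,137),.02),("foot plate",(150,525),.012)]: print(n,w2J(j,wr2w(f(p),z,T)).round(4))
T=pose();print(w2J(j,T[:2,3]),T[:3,3],np.degrees(np.arctan2(T[1,1],T[0,1])))
E
```

```text
time: 10.15
ee_pos: [0.5192, -0.3075, 0.0412]
eef_rot: [-0.001, 0.268, 0.963, -0.005]
wrist_force: [-0.8, -0.3, 0.4]
gripper_width: 0.803
ptr [ 0.0169 -0.0524]
mark tip [ 0.0543 -0.0559]
mark root [ 0.0545 -0.0728]
mark tip z18 [ 0.0528 -0.055 ]
bar top -x face [ 0.0417 -0.0437]
bar r [0.0412 0.0434]
flank [ 0.0152 -0.0183]
wall [-0.0472  0.0799]
foot plate [ 0.1175 -0.02  ]
[0.03090615 0.00031923] [ 0.51924305 -0.3074543   0.04118519] 58.88874151732956
```

```bash
python3 -m inch '[[[0.34,-0.21,-0.1,0],[0.68,-0.41,-0.2,0],[1.03,-0.62,-0.3,0],[1.37,-0.83,-0.3,0],[1.71,-1.04,-0.3,0],[2.05,-1.24,-0.3,0],[2.39,-1.45,-0.3,0],[2.56,-1.55,-0.3,0]]]'
python3 - <<'E'
from h import *
j=np.load("j2.npy");T=pose();print(w2J(j,T[:2,3]),T[:3,3],np.degrees(np.arctan2(T[1,1],T[0,1])),w2J([0,0,j[2]],state()["wrist_force"]))
E
```

```text
time: 10.95
ee_pos: [0.5452, -0.3233, 0.0382]
eef_rot: [-0.001, 0.268, 0.963, -0.005]
wrist_force: [-3.8, 1.4, 2.2]
gripper_width: 0.799
[0.06127577 0.00020163] [ 0.54515981 -0.32328621  0.03824183] 58.87660564215671 [-3.96134858 -0.8126913 ]
```

```bash
cat > look.py <<'E'
from h import *
import sys
j=np.load("j2.npy");T=pose();im=read_camera("wrist")[...,::-1].copy();cv2.imwrite(f"pics/{sys.argv[1]}.png",im)
c=get_calibration("wrist");K=np.array(c["camera_matrix"]);M=np.array(c["T_tool_cam"])
def proj(q,z):
    P=np.linalg.inv(T@M)@np.array([*J2w(j,q),z,1.]);th=np.arctan2(np.hypot(P[0],P[1]),P[2]);return K[:2,2]+P[:2]/np.hypot(P[0],P[1])*th*K[0,0]
print("TCP J",w2J(j,T[:2,3]),"z",T[2,3]);print("pred mark",proj((.0543,-.056),.013),"pred ptr",proj((.0543,-.054),.018))
u,v=proj((.0543,-.06),.013).astype(int);hsv=cv2.cvtColor(im,cv2.COLOR_BGR2HSV)
H,S,V=[hsv[...,i].astype(int) for i in range(3)];m=np.zeros(H.shape,bool);m[max(0,v-50):v+50,max(0,u-50):u+50]=1
for n,k in(("red",((H<7)|(H>172))&(S>120)&(V>70)),("yel",(H>22)&(H<33)&(S>150)&(V>110))):
    p=np.argwhere(k&m)[:,::-1]
    if not len(p): print(n,"none");continue
    z=.013 if n=="red" else .018
    Q=np.array([w2J(j,wr2w(q,z,T)) for q in p]);print(n,len(p),"bbox",p.min(0),p.max(0))
    for y0 in np.arange(-.08,-.04,.004):
        s=(Q[:,1]>=y0)&(Q[:,1]<y0+.004)
        if s.any(): print("  y %.3f n %d x mean %.4f [%.4f %.4f]"%(y0,s.sum(),Q[s,0].mean(),Q[s,0].min(),Q[s,0].max()))
cr=cv2.resize(im[max(0,v-50):v+50,max(0,u-50):u+70],None,fx=6,fy=6,interpolation=cv2.INTER_CUBIC);cv2.imwrite(f"pics/{sys.argv[1]}c.png",cr);print("crop off",u-50,v-50)
E
python3 look.py w6
```

```text
TCP J [0.06127577 0.00020163] z 0.03824182974809322
pred mark [231.54981425 218.51843061] pred ptr [232.44599228 220.97646392]
red 307 bbox [194 209] [231 228]
  y -0.080 n 107 x mean 0.0549 [0.0481 0.0615]
  y -0.076 n 30 x mean 0.0542 [0.0481 0.0613]
  y -0.072 n 24 x mean 0.0545 [0.0535 0.0556]
  y -0.068 n 23 x mean 0.0546 [0.0534 0.0562]
  y -0.064 n 26 x mean 0.0546 [0.0533 0.0561]
  y -0.060 n 27 x mean 0.0546 [0.0533 0.0561]
yel 19 bbox [231 202] [237 205]
  y -0.056 n 12 x mean 0.0430 [0.0419 0.0438]
  y -0.052 n 7 x mean 0.0430 [0.0425 0.0438]
crop off 175 168
```

```bash
python3 -m inch '[[[0.2,-0.12,0,0],[0.4,-0.24,0,0],[0.6,-0.36,0,0],[0.8,-0.48,0,0],[0.9,-0.55,0,0],[1.0,-0.6,0,0],[1.0,-0.6,0,0],[1.0,-0.6,0,0]]]'; python3 look.py w7
```

```text
time: 11.8
ee_pos: [0.5554, -0.3295, 0.0382]
eef_rot: [-0.001, 0.268, 0.963, -0.005]
wrist_force: [-2.9, 1.2, 1.0]
gripper_width: 0.8
TCP J [0.0732422  0.00014345] z 0.03816047096053911
pred mark [230.27529249 200.71669691] pred ptr [231.12915742 202.7571396 ]
red 333 bbox [192 191] [230 211]
  y -0.080 n 114 x mean 0.0548 [0.0479 0.0615]
  y -0.076 n 34 x mean 0.0546 [0.0485 0.0607]
  y -0.072 n 26 x mean 0.0546 [0.0532 0.0559]
  y -0.068 n 29 x mean 0.0545 [0.0532 0.0559]
  y -0.064 n 30 x mean 0.0545 [0.0532 0.0559]
  y -0.060 n 24 x mean 0.0545 [0.0532 0.0558]
yel 17 bbox [230 203] [237 205]
  y -0.056 n 10 x mean 0.0552 [0.0544 0.0557]
  y -0.052 n 7 x mean 0.0553 [0.0544 0.0557]
crop off 174 150
```

View pics/w7c.png

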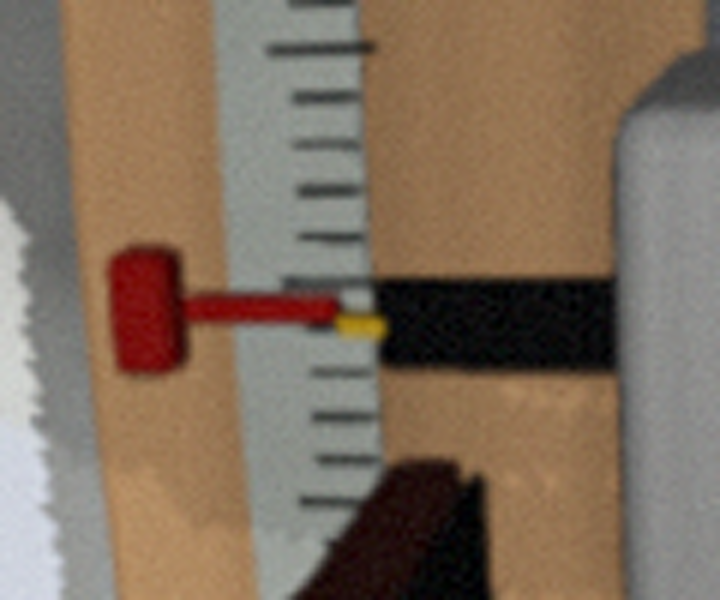

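The pointer sits about 0.7 mm past the mark after height correction: the line is at row 309 and the yellow tip at row 325, and about 2 px of that gap is parallax. I'll back off 0.7 mm and then squeeze.

```bash
python3 -m inch '[[[-0.06,0.04,0,0],[-0.06,0.04,0,0],[-0.06,0.04,0,0],[-0.06,0.04,0,0],[-0.06,0.04,0,0],[-0.06,0.04,0,0],[-0.06,0.04,0,0],[-0.06,0.04,0,0]]]'; python3 look.py w8; python3 -m inch '[[[0,0,0,0],[0,0,0,0],[0,0,0,0],[0,0,0,0],[0,0,0,0],[0,0,0,0],[0,0,0,0],[0,0,0,0]]]' -1; python3 look.py w9
```

```text
time: 12.65
ee_pos: [0.5547, -0.3291, 0.0382]
eef_rot: [-0.001, 0.268, 0.963, -0.005]
wrist_force: [-4.4, 1.9, 2.1]
gripper_width: 0.798
TCP J [0.07239368 0.00017138] z 0.0381588338731734
pred mark [230.32873076 202.00727882] pred ptr [231.18378996 204.07749361]
red 330 bbox [192 192] [230 213]
  y -0.080 n 115 x mean 0.0548 [0.0477 0.0620]
  y -0.076 n 37 x mean 0.0548 [0.0490 0.0612]
  y -0.072 n 26 x mean 0.0544 [0.0530 0.0557]
  y -0.068 n 23 x mean 0.0546 [0.0537 0.0557]
  y -0.064 n 25 x mean 0.0546 [0.0530 0.0557]
  y -0.060 n 26 x mean 0.0546 [0.0530 0.0563]
yel 38 bbox [231 203] [248 205]
  y -0.056 n 9 x mean 0.0540 [0.0536 0.0549]
  y -0.052 n 12 x mean 0.0542 [0.0536 0.0549]
  y -0.048 n 13 x mean 0.0542 [0.0535 0.0548]
  y -0.044 n 4 x mean 0.0542 [0.0535 0.0548]
crop off 174 151
time: 13.5
ee_pos: [0.5541, -0.3298, 0.038]
eef_rot: [-0.002, 0.269, 0.963, -0.005]
wrist_force: [-4.4, -1.5, 0.0]
gripper_width: 0.403
TCP J [ 0.07229856 -0.00069792] z 0.03801371414443658
pred mark [231.56743703 202.33747506] pred ptr [232.45212773 204.41155597]
red 317 bbox [193 193] [230 213]
  y -0.080 n 116 x mean 0.0548 [0.0481 0.0617]
  y -0.076 n 34 x mean 0.0548 [0.0501 0.0610]
  y -0.072 n 23 x mean 0.0545 [0.0535 0.0555]
  y -0.068 n 21 x mean 0.0544 [0.0534 0.0555]
  y -0.064 n 24 x mean 0.0544 [0.0534 0.0554]
  y -0.060 n 24 x mean 0.0547 [0.0534 0.0561]
yel 32 bbox [233 202] [249 205]
  y -0.056 n 8 x mean 0.0537 [0.0527 0.0547]
  y -0.052 n 12 x mean 0.0542 [0.0534 0.0547]
  y -0.048 n 10 x mean 0.0540 [0.0533 0.0546]
  y -0.044 n 2 x mean 0.0537 [0.0533 0.0540]
crop off 175 152
```

```bash
python3 -m inch '[[[0.04,-0.02,0,0],[0.04,-0.02,0,0],[0.04,-0.02,0,0],[0.04,-0.02,0,0],[0.04,-0.02,0,0],[0.04,-0.02,0,0],[0.04,-0.02,0,0],[0.04,-0.02,0,0]]]'; python3 look.py w10; python3 -c "
import cv2;a=cv2.imread('pics/w10.png');cv2.imwrite('pics/w10v.png',cv2.resize(a[20:260,170:470],None,fx=2.5,fy=2.5,interpolation=cv2.INTER_CUBIC))"
```

```text
time: 14.35
ee_pos: [0.5545, -0.33, 0.038]
eef_rot: [-0.002, 0.269, 0.963, -0.005]
wrist_force: [-4.1, 0.7, 1.3]
gripper_width: 0.401
TCP J [ 0.07275208 -0.00071372] z 0.03800980750884836
pred mark [231.54330881 201.65656047] pred ptr [232.4265565  203.71386387]
red 334 bbox [193 192] [231 212]
  y -0.080 n 116 x mean 0.0546 [0.0479 0.0615]
  y -0.076 n 34 x mean 0.0546 [0.0479 0.0614]
  y -0.072 n 29 x mean 0.0546 [0.0532 0.0559]
  y -0.068 n 26 x mean 0.0545 [0.0532 0.0559]
  y -0.064 n 28 x mean 0.0545 [0.0532 0.0559]
  y -0.060 n 26 x mean 0.0545 [0.0532 0.0559]
yel 19 bbox [232 202] [241 205]
  y -0.056 n 11 x mean 0.0545 [0.0532 0.0551]
  y -0.052 n 8 x mean 0.0545 [0.0538 0.0551]
crop off 175 151
```

View pics/w10v.png

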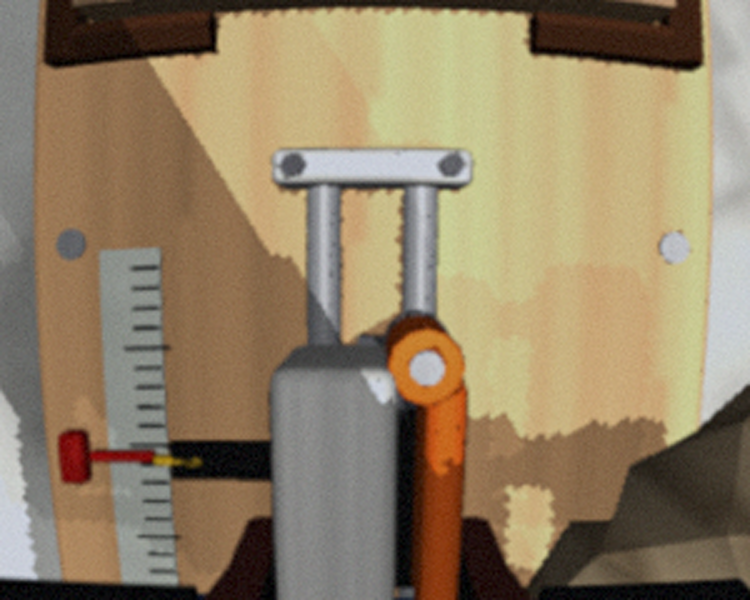

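The picture shows the pointer at (178,461), level with the mark line at (120,456) apart from the expected parallax. The lever lies parallel to the head between the fingers, and the board is still in its pocket. I'm handing the job in.

```bash
python3 -c "
from rig import *
print(sign_off())"
```

```text
the job is handed in; nothing more can be done
None
```

I seated the board in the pocket and let go of it. I then pushed the leg out with the lever open until the pointer was at the mark, and squeezed the lever shut there. I handed the job in at 14.4 s with the arm still holding both.

- **Board:** it measured square to the jig, within 0.02° and about 1 mm of the pocket's centre. It was still in the pocket in the last picture, although only its edge shows there.
- **Pointer:** the last reading put pointer and mark both at jig x = 54.5 mm. That assumes heights of 18 mm for the pointer and 13 mm for the red line, so it is good to about 1 mm.
- **Correction after the squeeze:** the pointer read about 0.5 mm short once the lever was shut, so I nudged leg and lever together by 0.4 mm.
- **Lever:** the jaw opening is 0.401, about 35.3 mm against the nominal 36 mm, and the lever lies parallel to the head, so I take it as fully shut.
- **Forces:** the highest reading at the end of any move was about 5 N; the last was about 4 N.
- **Hose:** my camera estimate put the hose behind the jig close enough to touch the bar or a finger. The forces showed no contact.

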